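Set the light plate and hold a sample tube level over it

ROBOT

A 6-joint arm with a two-finger parallel gripper is mounted at the origin on a cart in front of the work surface, level with it; the furniture and walls round the work are solid. World frame = base frame: x ahead of the robot, y to its left, z up, the work surface at z = 0. Lengths are in m, angles in degrees, forces in N, time in s.
With the tool pointing down it reaches from about 0.35 to 0.925 m from the base axis. Payload 6.4 kg.
Tool frame: the origin (TCP) lies on the front face of the gripper's body, between the roots of the fingers; the fingertips stand 97 mm ahead of it and the grasp point (between the pads) lies 78 mm ahead of it; z points along the fingers, y is the direction in which the jaws open and shut (so a half turn about z gives the same grasp; the last joint's range is limited). The gripper opens to 94 mm and grips with 3 to 60 N. Pads are 16 mm wide; open, the fingers measure 119 mm over their backs; the gripper's body (75 mm by 177 mm) begins 78 mm behind the grasp point.
Start: joints at [-76.381, 14.043, 89.255, -0, 76.702, -9.975], TCP at [0.26, -0.596, 0.303] pointing down, gripper open.
Joint ranges: [-179.41, 179.41], [-58.25, 129.5], [7.25, 145.43], [-54.29, 234.29], [11.92, 165.04], [-157.13, 157.13]. Speed limits (degrees/s): [147.25, 147.25, 180, 180, 180, 180].

INTERFACE

Orientations are given as a 3x3 rotation matrix whose columns are the frame's x, y, z axes.
In Python, from bench import ctrl gives the robot as it stands. The module is installed in compiled form; this text tells all that it offers.
- The arm moves only by the tool servo_tool, never from a script. Its argument "motion" is a list of rows, each a list of 5 numbers: the shift along the tool's x, y, z in m, then the turn about the tool's z in rad, then the opening, from 0 (shut) to 1 (fully open). In form: [[dx, dy, dz, yaw, fingers], ...]. A call has 1 to 5 rows; each row shifts and turns the commanded pose from where the row before left it, along the tool's axes as they then stand; what a row does not reach is not made up. A row lasts 1/10 s, in which the tool goes at most 50 mm and 8.59 degrees, less where a joint would pass 70% of its speed; a pose out of reach is approached as far as the arm can. A call is refused whole if a number of a shift passes 0.05 or a number of a turn 0.15, either way. A call with a gripper value outside its range is refused whole. The fingers move at their own pace and stop on an object; the grip force is fixed at half the most. Time passes only in rows, so rows that do not move let the fingers close. It gives the time, the measured TCP pose, the force and the opening at its end, in the units of the state.
- ctrl.sense(): the state, without advancing time (a new reading comes with each control period).
- ctrl.read_camera(name): name is "side" or "top" or "wrist"; returns a dict with "image" (400x640x3 uint8, red, green, blue), "z_map" (400x640 float32, m along the optical axis (not along the pixel's ray), 0 where there is no reading), "K" (3x3 intrinsics, pixels), "camera_from_world" (4x4, takes a point from world to camera coordinates). Camera axes: x right, y up, looking along -z (the intrinsics and any distortion apply to the point x, -y, -z); pixel columns grow to the right and rows downward; lengths in m; the calibration is good to about 2 mm. A picture is of the moment at which its call begins.
- ctrl.sign_off(): hands the job in, once; it reports no verdict.
The state is a dict: "time_s": time; "qpos": joint angles; "joint_velocities": joint speeds; "joint_efforts": joint torques, N m; "position": TCP position; "eef_rot": TCP orientation; "ft_force": force on the tool from outside, world axes, zero at the start; "torque": the same for the moment, N m; "opening": finger opening in m.
Only numpy, scipy, OpenCV 4.12 (cv2) and the standard library are available. Lean on these libraries where they do the work, as an engineer would, in place of code of your own. Each camera call takes 0.05 s, during which the arm holds its last target. There are 200 camera calls.

TASK

Turn the dial on the light plate clockwise until its white pointer stands at the orange mark. Then draw the blue-capped tube out of the slanted holder, lay it level in the gripper and hold it still, clear of the light plate and roughly 10 cm above the middle of its white window; finish while still holding it there, with the dial still at the mark. Leave the two purple-capped tubes in their holder, do not bump the other things about, and never let the blue-capped tube touch the light plate.

Things in the scene. Friction and masses are not known exactly. Their poses are not given: they have to be found in the camera images.
- dial (a joint): Dial of the light plate, upright axis: black, 44 mm wide skirt, bar grip 38 mm long, 12 mm wide, 26 mm high, white pointer line on one end of the bar. Rad: 0 = pointer at the orange mark; grows clockwise seen from above. It starts between -1.3 and -0.7 (pointer left of the mark), stops at -2.0 and +1.0, takes about 0.03 N m to turn and stays where it is left.
- dial_grip (a point): On the dial's axis, in the middle of the bar grip, 13 mm below its top and about 22 mm above the light plate's top face. Its x axis points along the bar to the pointer end, z up (it turns with the dial). Grip across the 12 mm width of the bar.
- plate_centre (a point): Middle of the white window (172 x 122 mm, long side along y) on the top face of the light plate, a fixed grey box 270 mm (y) x 150 mm (x) x 28 mm high whose top face is level at this point's height. z up; the dial's axis lies 130 mm from here along -y; x points from the dial to the orange mark.
- tube_blue_mid (a point): Blue-capped sample tube, 119 mm long, body 28 mm thick, cap 35 mm thick and 14 mm high, 40 to 85 g. Point on its axis 59 mm from the foot; z runs along the tube to the cap. It leans 45 degrees in one of the three sockets (which varies), 45 mm deep, about 1.5 mm play each side. This point is 14 mm outside the mouth; from mouth to cap 59 mm of bare body can be gripped from above or square to the tube.
- tube_pa_mid (a point): A purple-capped tube of the same size in another socket, same point and axes; to be left alone. Neighbouring tubes stand 65 mm apart between axes (37 mm free between bodies, 31 mm between caps).
- tube_pb_mid (a point): The other purple-capped tube, same point and axes; to be left alone.
- holder: Fixed slanted tube holder: blue block (190 mm along y, 56 x 55 mm) tipped 45 degrees between aluminium cheeks on a base 125 x 212 mm; highest edge about 93 mm above the worktop. Origin on the worktop under the block's lower end; z up; the tubes' caps lean towards its +x (away from the robot); sockets in a row along y. Nothing is under the tubes outside the block but the low base.
- dish_mid (a point): Small round dish, 58 mm wide, 14 mm high, behind the light plate; centre. Bystander.
- marker_r_mid (a point): White marker pen with red cap, 128 mm long, 16 mm thick, lying in front of the light plate; middle. Bystander. (To the right of the light plate, from about x = 0.43 on and right of y = -0.37, stands a tall, solid machine; the robot starts to the right, in front of it.)
- marker_mid (a point): White marker pen with black cap, 128 mm long, 16 mm thick, lying in front of the holder; middle. Bystander.

How it is judged (in metres and radians):
On the way, in this order (a step that is already met when the one before it is completed fails the run):
1. the dial's pointer stands at the orange mark, with the blue-capped tube still in its holder (value of joint dial between -0.14 and 0.14 rad and distance of tube_blue_mid from where it was at the start of the episode below 0.03 m), for 0.3 s.
2. the blue-capped tube is drawn out of the holder, held in the gripper (distance of tube_blue_mid from where it was at the start of the episode above 0.08 m and height (world z) of tube_blue_mid above 0.09 m and contact force between the fingers and tube_blue above 0.5 N and contact force between tube_blue and holder below 0.05 N), for 0.2 s.
At the end, for the whole second after the job is handed in: Dial within 0.14 rad of the orange mark; the gripper holds the blue-capped tube level (within 0.21 rad) and still, its mid-point 55 to 145 mm above the light plate and within 40 mm (x) and 50 mm (y) of the middle of its window, touching neither light plate nor holder (value of joint dial between -0.14 and 0.14 rad and angle between tube_blue_mid's own z axis and vertical between 1.3608 and 1.7808 rad and x of tube_blue_mid in the frame of plate_centre between -0.04 and 0.04 m and y of tube_blue_mid in the frame of plate_centre between -0.05 and 0.05 m and z of tube_blue_mid in the frame of plate_centre between 0.055 and 0.145 m and contact force between the fingers and tube_blue above 1 N and contact force between tube_blue and light_plate below 0.05 N and contact force between tube_blue and holder below 0.05 N and linear speed of tube_blue below 0.02 m/s and angular speed of tube_blue below 0.15 rad/s); the arm keeps its last pose, push and grip.
It fails at once if the blue-capped tube touches the light plate (contact force between tube_blue and light_plate above 0.5 N).
It fails at once if a purple-capped tube is shifted by more than 15 mm (distance of any of tube_pa_mid, tube_pb_mid from where it was at the start of the episode above 0.015 m).
It fails at once if a bystander is shifted by more than 30 mm (distance of any of dish_mid, marker_r_mid, marker_mid from where it was at the start of the episode above 0.03 m).
It also fails if it takes over 56 s, if anything falls off the work surface, if the arm or the gripper's body presses on something with over 40 N, if the wrist force passes 120 N, or if a joint passes its speed limit or range.

## Working session

There is one attempt and no reset: what is moved stays moved. The work goes in short steps, Python scripts to look and compute and a tool call to move; the robot and the scene stay as the last step left them, time stands still between calls to the robot, and variables do not carry over. Pictures are saved under pics/ and viewed, about 8 in all and at most 12, crops included, and the job is handed in when it is done.

Besides the shell and the picture viewer there is one more tool, called after ">>>" as name([rows], argument=value, ...), one row to a line, values as JSON. servo_tool: Moves the arm, as the interface text tells. Its arguments: {"type":"object","properties":{"motion":{"type":"array","items":{"type":"array","items":{"type":"number"}}}},"required":["motion"]}

```bash
mkdir -p pics; cat > h.py <<'E'
import numpy as np, cv2
from bench import ctrl
np.set_printoptions(precision=4,suppress=True)
def cam(n):
    c=ctrl.read_camera(n); return c
def save(c,f): cv2.imwrite('pics/'+f,c['image'][:,:,::-1])
def world(c,u,v,z=None,d=None):
    "ray through pixel: to plane z, or at depth d"
    u=np.atleast_1d(u).astype(float);v=np.atleast_1d(v).astype(float)
    K=c['K'];T=np.linalg.inv(c['camera_from_world'])
    r=np.stack([(u-K[0,2])/K[0,0],-(v-K[1,2])/K[1,1],-np.ones_like(u)],1)
    R=r@T[:3,:3].T;o=T[:3,3]
    s=(z-o[2])/R[:,2] if z is not None else np.asarray(d)
    return o+R*np.atleast_1d(s)[:,None]
E
python3 - <<'E'
from h import *
s=ctrl.sense();print(s)
for n in['top','side']:
    c=cam(n);save(c,n+'0.png');print(n,c['K'],np.linalg.inv(c['camera_from_world']));np.savez(n+'0.npz',**c)
E
```

```text
{'time_s': 0.0, 'qpos': array([-76.3821,  14.0805,  89.3231,  -0.0016,  76.7016,  -9.9747]), 'joint_velocities': array([ 0.0311, -0.0572,  0.0237, -0.0305, -0.053 ,  0.0745]), 'joint_efforts': array([  0.0001, -41.5841, -31.46  ,   0.0685,   0.0333,  -0.0001]), 'position': array([ 0.2601, -0.5953,  0.3016]), 'eef_rot': array([[ 0.9164,  0.4002, -0.0005],
       [ 0.4002, -0.9164,  0.0018],
       [ 0.0003, -0.0018, -1.    ]]), 'ft_force': array([ 0.3004, -0.5008,  0.3555]), 'torque': array([ 0.0188, -0.0307,  0.0341]), 'opening': 0.09423197510837003}
top [[518.3703   0.     321.7765]
 [  0.     518.3703 198.7351]
 [  0.       0.       1.    ]] [[ 0.0234  0.9982 -0.0553  0.4581]
 [-0.9997  0.0228 -0.0119  0.0271]
 [-0.0107  0.0556  0.9984  1.4818]
 [ 0.      0.      0.      1.    ]]
side [[506.4466   0.     318.2622]
 [  0.     506.4466 192.5746]
 [  0.       0.       1.    ]] [[-0.5019  0.664  -0.5543 -0.2317]
 [-0.8647 -0.3979  0.3064  0.452 ]
 [-0.0171  0.6331  0.7739  1.1617]
 [ 0.      0.      0.      1.    ]]
```

View pics/top0.png

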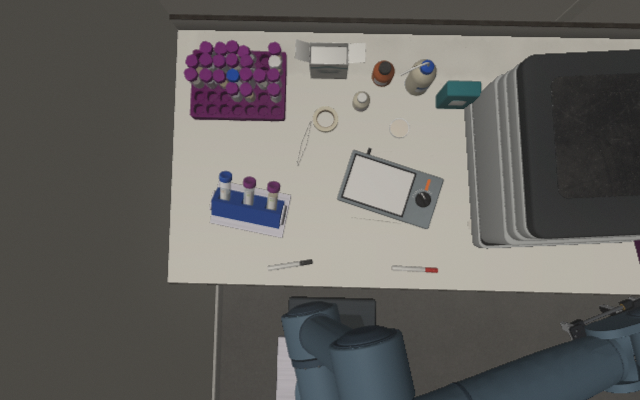

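View pics/side0.png

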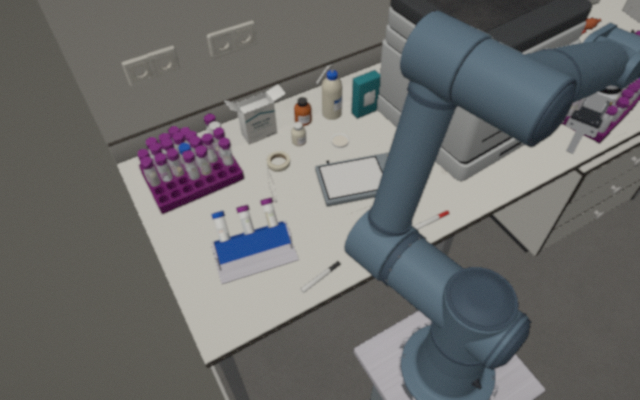

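The top view shows the plate centred near (379,184), with the dial at (423,199) and the orange mark at (428,185). The blue tube is the leftmost one, with its cap at (225,178). The purple caps are at (249,183) and (273,187). In the side view the blue cap is at (219,215) and the dial is hidden by the arm.

```bash
python3 - <<'E'
from h import *
c=dict(np.load('top0.npz'));im=c['image'];hsv=cv2.cvtColor(im,cv2.COLOR_RGB2HSV);D=c['z_map']
def reg(m,x0,x1,y0,y1):
    o=np.zeros_like(m);o[y0:y1,x0:x1]=m[y0:y1,x0:x1];return o
def big(m):
    n,l,s,ct=cv2.connectedComponentsWithStats(m.astype(np.uint8));k=1+s[1:,4].argmax();return l==k,ct[k],s[k,4]
w,ct,a=big(reg((hsv[...,2]>170)&(hsv[...,1]<40),340,445,150,230))
# window: table is same colour; print
cs,_=cv2.findContours(w.astype(np.uint8),0,2);print('win?',cv2.minAreaRect(max(cs,key=cv2.contourArea)),a)
# plate by depth height
v,u=np.mgrid[0:400,0:640];P=world(c,u.ravel(),v.ravel(),d=D.ravel()).reshape(400,640,3)
print('plate z',np.median(P[175:195,365:390,2]),'dial z',P[195:204,418:428,2].max(),'table',np.median(P[235:245,340:400,2]))
pl=reg((P[...,2]>.015)&(P[...,2]<.045),325,455,140,240)
pl,ct,a=big(pl);cs,_=cv2.findContours(pl.astype(np.uint8),0,2)
def rect(cs,z):
    q=max(cs,key=cv2.contourArea)[:,0];W=world(c,q[:,0],q[:,1],z=z)[:,:2].astype(np.float32)
    r=cv2.minAreaRect(W*1000);return r,cv2.boxPoints(r)
print('plate',rect(cs,.028))
g=reg((hsv[...,2]>170)&pl,335,425,150,220);g,ct,a=big(g);cs,_=cv2.findContours(g.astype(np.uint8),0,2);print('win',rect(cs,.028))
o=reg((hsv[...,0]<15)&(hsv[...,1]>130)&(hsv[...,2]>120),415,440,175,195);ys,xs=np.nonzero(o);print('orange',len(xs),world(c,xs.mean(),ys.mean(),z=.028))
d=reg(P[...,2]>.045,405,440,185,215);ys,xs=np.nonzero(d);print('dial bar',len(xs),np.median(P[d.astype(bool)],0))
d=reg(hsv[...,2]<45,405,440,185,215);ys,xs=np.nonzero(d);print('dial dark',len(xs),world(c,xs.mean(),ys.mean(),z=.04))
b=reg((hsv[...,0]>100)&(hsv[...,0]<125)&(hsv[...,1]>150),212,238,168,187);ys,xs=np.nonzero(b);print('cap',len(xs),xs.mean(),ys.mean(),P[ys,xs].mean(0),P[ys,xs,2].max())
m=reg((P[...,2]>.03),200,295,165,232)
for (x0,x1) in[(214,236),(240,258),(264,284)]:
    q=P[170:205,x0:x1].reshape(-1,3);q=q[(q[:,2]>.1)];print('tube pts',len(q),q.mean(0),q.min(0),q.max(0))
    # body axis: white pixels
    t=reg((hsv[...,1]<70)&(hsv[...,2]>140)&(P[...,2]>.08),x0,x1,165,210).astype(bool);ys,xs=np.nonzero(t);
    print(' white',len(xs),P[t].mean(0),np.linalg.svd(P[t]-P[t].mean(0))[2][0])
bl=reg((hsv[...,0]>105)&(hsv[...,0]<125)&(hsv[...,1]>150),205,295,188,230);bl,ct,a=big(bl);cs,_=cv2.findContours(bl.astype(np.uint8),0,2);print('block',cv2.minAreaRect(max(cs,key=cv2.contourArea)),rect(cs,.07))
for (u0,v0) in [(303,264),(415,269)]: print('marker',world(c,u0,v0,z=.01))
print('dish',world(c,399,130,z=.01))
i=cv2.resize(im[150:235,335:450],None,fx=6,fy=6,interpolation=2);cv2.imwrite('pics/plate.png',i[:,:,::-1])
E
```

```text
win? ((378.3500061035156, 184.95001220703125), (60.08327102661133, 42.058284759521484), 18.434947967529297) 2527
plate z 0.03024880638307914 dial z 0.07064502452959998 table 0.00046749747461904967
plate (((579.2432861328125, -147.92098999023438), (269.47967529296875, 167.12789916992188), 72.83720397949219), array([[ 459.6404, -252.0022],
       [ 619.326 , -301.3196],
       [ 698.8462,  -43.8398],
       [ 539.1605,    5.4776]], dtype=float32))
win (((581.3928833007812, -113.35364532470703), (168.31166076660156, 118.85787200927734), 72.81971740722656), array([[ 499.7578, -176.2004],
       [ 613.3122, -211.3085],
       [ 663.028 ,  -50.5069],
       [ 549.4736,  -15.3988]], dtype=float32))
orange 26 [[ 0.5853 -0.2501  0.028 ]]
dial bar 77 [ 0.5424 -0.2356  0.0622]
dial dark 65 [[ 0.5408 -0.2397  0.04  ]]
cap 54 225.2037037037037 176.22222222222223 [0.5867 0.2986 0.127 ] 0.1377479307323799
tube pts 228 [0.5744 0.2956 0.1445] [0.4581 0.0271 0.1004] [0.6024 0.3162 1.4818]
 white 113 [0.5519 0.2998 0.1416] [-0.0657 -0.1991  0.9778]
tube pts 220 [0.5629 0.2351 0.1321] [0.4581 0.0271 0.1004] [0.5903 0.2522 1.4818]
 white 91 [0.5379 0.2409 0.1314] [ 0.0553  0.1561 -0.9862]
tube pts 225 [0.5514 0.1717 0.1378] [0.4581 0.0271 0.1001] [0.5785 0.1902 1.4818]
 white 93 [0.5262 0.1768 0.1454] [ 0.0485  0.1111 -0.9926]
block ((246.17308044433594, 207.63461303710938), (70.01345825195312, 26.279563903808594), 11.309932708740234) (((507.4369201660156, 249.84690856933594), (191.9009552001953, 71.62169647216797), 80.00709533691406), array([[455.5194, 161.5662],
       [526.0546, 149.1379],
       [559.3544, 338.1276],
       [488.8193, 350.5559]], dtype=float32))
marker [[0.3539 0.0935 0.01  ]]
marker [[ 0.3475 -0.2225  0.01  ]]
dish [[ 0.7416 -0.1715  0.01  ]]
```

>>> servo_tool([
  [0.028, -0.04, 0, 0, 1],
  [0.028, -0.04, 0, 0, 1],
  [0.028, -0.04, 0, 0, 1],
  [0.028, -0.04, 0, 0, 1],
  [0.028, -0.04, 0, 0, 0.6],
])

```text
time_s: 0.6
position: [0.3083, -0.3543, 0.3021]
eef_rot: [[0.917, 0.4, -0.0], [0.4, -0.917, 0.001], [0.0, -0.001, -1.0]]
ft_force: [0.7, 0.7, 0.5]
opening: 0.0892
```

>>> servo_tool([
  [0.028, -0.04, 0, 0, 0.6],
  [0.028, -0.04, 0, 0, 0.6],
  [0.04, 0.012, 0, 0, 0.6],
  [0.04, 0.012, 0, 0, 0.6],
])

```text
time_s: 1.0
position: [0.411, -0.2485, 0.303]
eef_rot: [[0.916, 0.401, 0.001], [0.401, -0.916, -0.001], [0.001, 0.002, -1.0]]
ft_force: [0.1, -1.0, 0.6]
opening: 0.0584
```

```bash
python3 - <<'E'
from h import *
c=cam('wrist');save(c,'w1.png');np.savez('w1.npz',**c);s=ctrl.sense();print(s['time_s'],s['position'],s['eef_rot'],np.linalg.inv(c['camera_from_world']))
E
```

```text
1.05 [ 0.4152 -0.2486  0.3026] [[ 0.9153  0.4028  0.0035]
 [ 0.4028 -0.9153  0.0002]
 [ 0.0033  0.0013 -1.    ]] [[ 0.4014  0.8791  0.257   0.488 ]
 [-0.9159  0.3848  0.1142 -0.215 ]
 [ 0.0015 -0.2812  0.9596  0.3861]
 [ 0.      0.      0.      1.    ]]
```

View pics/w1.png

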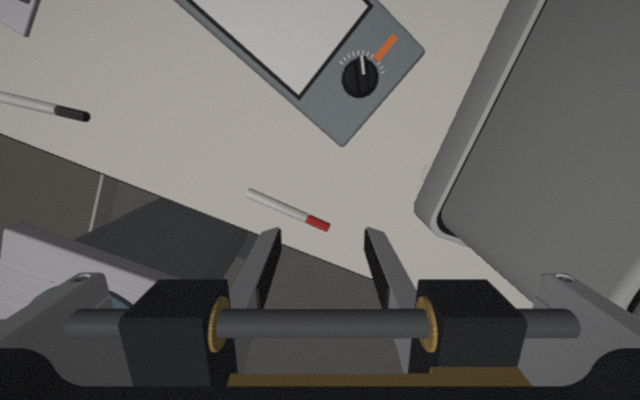

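The wrist view shows the dial at about (360,77). Its white pointer reaches up to about (362,56), and the orange mark runs from (377,58) to (395,38).

```bash
python3 - <<'E'
from h import *
c=dict(np.load('w1.npz'));im=c['image'];hsv=cv2.cvtColor(im,cv2.COLOR_RGB2HSV)
o=(hsv[...,0]<15)&(hsv[...,1]>130)&(hsv[...,2]>100);o[:,:350]=0;o[90:]=0;ys,xs=np.nonzero(o);W=world(c,xs,ys,z=.029)
om=W.mean(0);print('orange',len(xs),om,np.linalg.svd(W[:,:2]-om[:2])[2][0])
m=np.zeros((400,640),np.uint8);cv2.circle(m,(360,77),30,1,-1)
d=((hsv[...,2]<60)&(m>0)).astype(np.uint8);cs,_=cv2.findContours(d,0,2);q=max(cs,key=cv2.contourArea);print('dark',cv2.minEnclosingCircle(q))
D=c['z_map'];ys,xs=np.nonzero(m);P=world(c,xs,ys,d=D[ys,xs]);k=P[:,2]>.05;print('bar top z',np.median(P[k,2]),k.sum())
r=cv2.minAreaRect((P[k,:2]*1000).astype(np.float32));print('bar rect',r, P[k].mean(0))
cc=P[k,:2].mean(0);C=np.cov((P[k,:2]-cc).T);w,v=np.linalg.eigh(C);print('dir',v[:,1],np.degrees(np.arctan2(v[1,1],v[0,1])),np.sqrt(w*12))
# pointer
p=(hsv[...,2]>120)&(hsv[...,1]<60);p[:,:350]=0;p[:,372]=0;p[:52]=0;p[76:]=0;p[:,370:]=0
ys,xs=np.nonzero(p);
print(list(zip(xs,ys))[:80])
i=cv2.resize(im[35:105,320:400],None,fx=6,fy=6,interpolation=2);cv2.imwrite('pics/dial.png',i[:,:,::-1])
W=world(c,[361,364],[56,72],z=.063);print(W,np.degrees(np.arctan2(*(W[0]-W[1])[1::-1])))
E
```

```text
orange 195 [ 0.589  -0.2507  0.029 ] [-0.9571  0.2898]
dark ((359.5, 76.5), 20.988191604614258)
bar top z 0.06319951804664062 472
bar rect ((524.4352416992188, -234.72625732421875), (29.96216583251953, 77.24226379394531), 82.81771087646484) [ 0.5436 -0.2363  0.076 ]
dir [-0.9988  0.0494] 177.16760926125315 [0.027  0.0512]
[(np.int64(352), np.int64(52)), (np.int64(353), np.int64(52)), (np.int64(357), np.int64(52)), (np.int64(358), np.int64(52)), (np.int64(362), np.int64(52)), (np.int64(363), np.int64(52)), (np.int64(367), np.int64(52)), (np.int64(368), np.int64(52)), (np.int64(352), np.int64(53)), (np.int64(353), np.int64(53)), (np.int64(354), np.int64(53)), (np.int64(357), np.int64(53)), (np.int64(358), np.int64(53)), (np.int64(359), np.int64(53)), (np.int64(362), np.int64(53)), (np.int64(363), np.int64(53)), (np.int64(367), np.int64(53)), (np.int64(368), np.int64(53)), (np.int64(352), np.int64(54)), (np.int64(353), np.int64(54)), (np.int64(354), np.int64(54)), (np.int64(357), np.int64(54)), (np.int64(358), np.int64(54)), (np.int64(362), np.int64(54)), (np.int64(363), np.int64(54)), 
[... 985 characters left out ...]
(64)), (np.int64(362), np.int64(65)), (np.int64(363), np.int64(65)), (np.int64(362), np.int64(66)), (np.int64(363), np.int64(66)), (np.int64(362), np.int64(67)), (np.int64(363), np.int64(67)), (np.int64(362), np.int64(68)), (np.int64(363), np.int64(68)), (np.int64(362), np.int64(69)), (np.int64(363), np.int64(69)), (np.int64(362), np.int64(70)), (np.int64(363), np.int64(70)), (np.int64(362), np.int64(71)), (np.int64(363), np.int64(71)), (np.int64(364), np.int64(71)), (np.int64(362), np.int64(72)), (np.int64(363), np.int64(72)), (np.int64(364), np.int64(72)), (np.int64(363), np.int64(73)), (np.int64(364), np.int64(73))]
[[ 0.5618 -0.2279  0.063 ]
 [ 0.5491 -0.2376  0.063 ]] 37.513591979985044
```

View pics/dial.png

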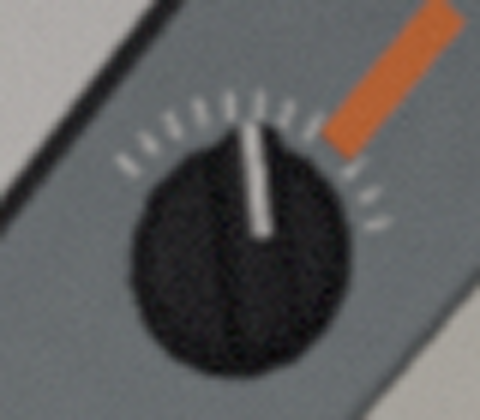

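The pointer stands at about +37° in world, the mark at −17°, and the axis is near (0.5445, −0.238).

>>> servo_tool([
  [0, 0, 0, -0.117, 0.6],
  [0, 0, 0, -0.117, 0.6],
  [0.0365, 0.023, 0.025, 0, 0.6],
  [0.0365, 0.023, 0.025, 0, 0.6],
  [0.0365, 0.023, 0.025, 0, 0.6],
])

```text
time_s: 1.55
position: [0.541, -0.2396, 0.2267]
eef_rot: [[0.799, 0.602, 0.0], [0.602, -0.799, -0.0], [0.0, 0.0, -1.0]]
ft_force: [-0.2, -0.3, 0.6]
opening: 0.0566
```

```bash
python3 - <<'E'
from h import *
c=cam('wrist');save(c,'w2.png');np.savez('w2.npz',**c);s=ctrl.sense();print(s['time_s'],s['position'],s['eef_rot'])
T=c['camera_from_world'];
for p in [[.5445,-.238,.063],[.5445+.019*.8,-.238+.019*.6,.063],[.587,-.2505,.029]]:
    q=T@np.r_[p,1];q=c['K']@[q[0],-q[1],-q[2]];print(q[:2]/q[2])
E
```

```text
1.6 [ 0.5433 -0.2379  0.2189] [[ 0.7979  0.6028 -0.0061]
 [ 0.6028 -0.7978  0.0066]
 [-0.0009 -0.0089 -1.    ]]
[322.4387 206.3919]
[322.4948 186.7138]
[356.9839 171.7704]
```

View pics/w2.png

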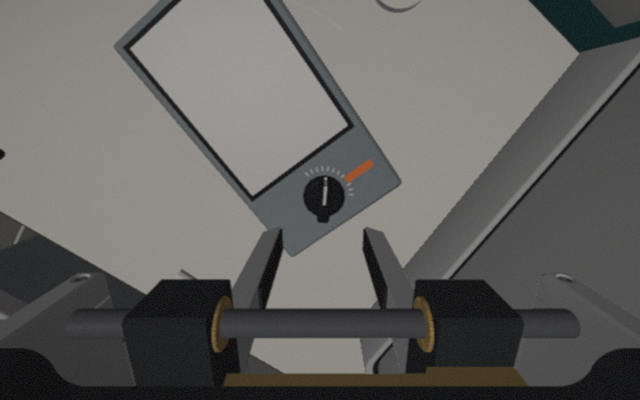

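The pointer runs from (326,178) to (324,204), straight up the image, so the bar is lined up with the tool. The bar's rear end is at (322,220) and the orange mark at (360,171). I'll check the axis against the skirt and bar ends.

```bash
python3 - <<'E'
from h import *
c=dict(np.load('w2.npz'))
print('pointer ends',world(c,[326,324],[178,204],z=.063),'rear',world(c,[322],[220],z=.063))
im=c['image'];hsv=cv2.cvtColor(im,cv2.COLOR_RGB2HSV);m=np.zeros((400,640),np.uint8);cv2.circle(m,(324,197),32,1,-1)
d=((hsv[...,2]<50)&(m>0)).astype(np.uint8);cs,_=cv2.findContours(d,0,2);q=max(cs,key=cv2.contourArea)[:,0]
q2=q[q[:,1]<205]; W=world(c,q2[:,0],q2[:,1],z=.033)
A=np.c_[2*W[:,:2],np.ones(len(W))];s=np.linalg.lstsq(A,(W[:,:2]**2).sum(1),rcond=None)[0];print('skirt',s[:2],np.sqrt(s[2]+s[0]**2+s[1]**2))
o=(hsv[...,0]<15)&(hsv[...,1]>130)&(hsv[...,2]>100);o[:,:335]=0;o[190:]=0;o[:,380:]=0;ys,xs=np.nonzero(o);W=world(c,xs,ys,z=.029);print('orange',W.mean(0),np.linalg.svd(W[:,:2]-W[:,:2].mean(0))[2][0])
D=c['z_map'];v,u=np.mgrid[170:225,300:350];P=world(c,u.ravel(),v.ravel(),d=D[170:225,300:350].ravel());k=(P[:,2]>.055)&(P[:,2]<.075);print(k.sum(),np.median(P[k],0),P[k].min(0),P[k].max(0))
E
```

```text
pointer ends [[ 0.5681 -0.2242  0.063 ]
 [ 0.5473 -0.2378  0.063 ]] rear [[ 0.5334 -0.2459  0.063 ]]
skirt [ 0.5473 -0.2368] 0.01839298306793127
orange [ 0.5889 -0.2509  0.029 ] [-0.958   0.2869]
495 [ 0.5484 -0.2369  0.0631] [ 0.5301 -0.2511  0.055 ] [ 0.5646 -0.2239  0.0661]
```

>>> servo_tool([
  [0.0035, 0.0015, 0.025, 0, 0.6],
  [0, 0, 0.025, 0, 0.6],
  [0, 0, 0, 0, 0.6],
  [0, 0, 0, 0, 0.6],
])

```text
time_s: 2.0
position: [0.5431, -0.2388, 0.1775]
eef_rot: [[0.799, 0.602, -0.001], [0.602, -0.799, 0.001], [-0.0, -0.001, -1.0]]
ft_force: [0.3, 1.1, -0.1]
opening: 0.0566
```

>>> servo_tool([
  [0.0045, 0.001, 0.018, 0, 0.6],
  [0, 0, 0.018, 0, 0.6],
  [0, 0, 0, 0, 0.3],
  [0, 0, 0, 0, 0],
  [0, 0, 0, 0, 0],
])

```text
time_s: 2.5
position: [0.5483, -0.2376, 0.1437]
eef_rot: [[0.799, 0.602, 0.003], [0.602, -0.799, -0.002], [0.001, 0.003, -1.0]]
ft_force: [-0.3, 0.2, 1.3]
opening: 0.0358
```

>>> servo_tool([
  [0, 0, 0, 0, 0],
  [0, 0, 0, 0, 0],
  [0, 0, 0, 0, 0],
  [0, 0, 0, 0, 0],
])

```text
time_s: 2.9
position: [0.5474, -0.2368, 0.1422]
eef_rot: [[0.799, 0.602, -0.001], [0.602, -0.799, 0.001], [-0.0, -0.001, -1.0]]
ft_force: [-2.7, 2.6, 5.6]
opening: 0.0118
```

>>> servo_tool([
  [0, 0, 0, 0.12, 0],
  [0, 0, 0, 0.12, 0],
  [0, 0, 0, 0.12, 0],
  [0, 0, 0, 0.12, 0],
  [0, 0, 0, 0.12, 0],
])

```text
time_s: 3.4
position: [0.5477, -0.2379, 0.1422]
eef_rot: [[0.999, 0.041, 0.001], [0.041, -0.999, -0.002], [0.001, 0.003, -1.0]]
ft_force: [-0.9, -2.7, 1.3]
opening: 0.0117
```

>>> servo_tool([
  [0, 0, 0, 0.12, 0],
  [0, 0, 0, 0.12, 0],
  [0, 0, 0, 0.1, 0],
  [0, 0, 0, 0, 0],
  [0, 0, 0, 0, 0],
])

```text
time_s: 3.9
position: [0.5477, -0.2387, 0.1422]
eef_rot: [[0.957, -0.29, 0.001], [-0.29, -0.957, -0.004], [0.002, 0.004, -1.0]]
ft_force: [-1.0, -5.0, 0.1]
opening: 0.0119
```

```bash
python3 - <<'E'
from h import *
c=cam('wrist');save(c,'w3.png');np.savez('w3.npz',**c);s=ctrl.sense();R=s['eef_rot'];print(s['time_s'],s['position'],np.degrees(np.arctan2(R[1,0],R[0,0])),s['ft_force'],s['qpos'])
E
```

```text
3.95 [ 0.5477 -0.2387  0.1422] -16.840686342394473 [-1.2509 -5.4272  0.2468] [-34.3625  18.1774 102.5211  -0.1841  59.1278  72.5726]
```

>>> servo_tool([
  [0, 0, 0, 0, 0.5],
  [0, 0, 0, 0, 0.5],
  [0, 0, 0, 0, 0.5],
  [0, 0, -0.03, 0, 0.6],
  [0, 0, -0.04, 0, 0.6],
])

```text
time_s: 4.45
position: [0.5462, -0.2359, 0.2097]
eef_rot: [[0.957, -0.29, -0.005], [-0.29, -0.957, 0.004], [-0.006, -0.002, -1.0]]
ft_force: [0.1, -0.3, 0.1]
opening: 0.0482
```

>>> servo_tool([
  [0, 0, -0.045, 0, 0.6],
  [0, 0, -0.045, 0, 0.6],
  [0, 0, 0, 0, 0.6],
  [0, 0, 0, 0, 0.6],
])

```text
time_s: 4.85
position: [0.5478, -0.237, 0.3028]
eef_rot: [[0.957, -0.29, 0.002], [-0.29, -0.957, -0.001], [0.002, 0.001, -1.0]]
ft_force: [0.4, -0.5, -0.4]
opening: 0.0563
```

```bash
python3 - <<'E'
from h import *
c=cam('wrist');save(c,'w4.png');np.savez('w4.npz',**c);s=ctrl.sense();print(s['time_s'],s['position'])
E
```

```text
4.9 [ 0.5472 -0.2366  0.3009]
```

View pics/w4.png

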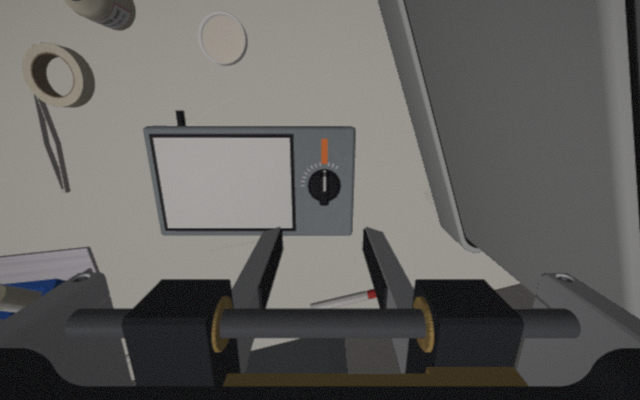

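The pointer (325,172)–(324,190) lines up with the orange mark (325,140–163), so the dial is set. Next is the tube.

>>> servo_tool([
  [0, 0, 0, -0.06, 0.6],
  [0, 0, 0, -0.06, 0.6],
  [-0.009, -0.048, 0, 0, 0.6],
  [-0.009, -0.048, 0, 0, 0.6],
  [-0.009, -0.048, 0, 0, 0.6],
])

```text
time_s: 5.4
position: [0.5447, -0.0888, 0.2988]
eef_rot: [[0.985, -0.175, -0.004], [-0.175, -0.985, 0.002], [-0.005, -0.001, -1.0]]
ft_force: [0.8, 0.5, 0.9]
opening: 0.0563
```

>>> servo_tool([
  [-0.009, -0.048, 0, 0, 0.6],
  [-0.009, -0.048, 0, 0, 0.6],
  [-0.009, -0.048, 0, 0, 0.6],
  [-0.009, -0.048, 0, 0, 0.6],
  [-0.009, -0.048, 0, 0, 0.6],
])

```text
time_s: 5.9
position: [0.5418, 0.1556, 0.2991]
eef_rot: [[0.985, -0.173, -0.004], [-0.173, -0.985, -0.0], [-0.004, 0.001, -1.0]]
ft_force: [0.6, 0.0, -1.1]
opening: 0.0567
```

>>> servo_tool([
  [-0.009, -0.048, 0, 0, 0.6],
  [-0.009, -0.048, 0, 0, 0.6],
  [-0.009, -0.045, 0, 0, 0.6],
  [0, 0, 0, 0, 0.6],
  [0, 0, 0, 0, 0.6],
])

```text
time_s: 6.4
position: [0.5399, 0.2978, 0.299]
eef_rot: [[0.985, -0.171, -0.004], [-0.171, -0.985, -0.002], [-0.004, 0.002, -1.0]]
ft_force: [0.4, 0.1, -0.8]
opening: 0.0566
```

```bash
python3 - <<'E'
from h import *
c=cam('wrist');save(c,'w5.png');np.savez('w5.npz',**c);s=ctrl.sense();R=s['eef_rot'];print(s['time_s'],s['position'],np.degrees(np.arctan2(R[1,0],R[0,0])))
E
```

```text
6.45 [0.5403 0.2968 0.2995] -9.96618176619251
```

View pics/w5.png

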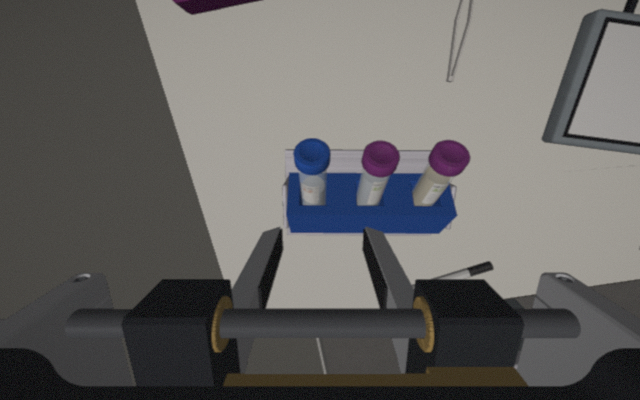

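The view is aligned with the holder. The blue cap is at (312,156), with its body running down to the mouth at (313,205). The purple caps are at (380,158) and (449,158).

```bash
cat > tube.py <<'E'
from h import *
from scipy.optimize import least_squares
c=dict(np.load('w5.npz'));hsv=cv2.cvtColor(c['image'],cv2.COLOR_RGB2HSV);D=c['z_map']
v,u=np.mgrid[0:400,0:640];P=world(c,u.ravel(),v.ravel(),d=D.ravel()).reshape(400,640,3)
def box(m,x0,x1,y0,y1):
    o=np.zeros(m.shape,bool);o[y0:y1,x0:x1]=m[y0:y1,x0:x1];return o
blue=(hsv[...,0]>100)&(hsv[...,0]<125)&(hsv[...,1]>140)
cap=box(blue&(P[...,2]>.1),290,335,135,178)
body=cv2.erode(box((~blue)&(P[...,2]>.06)&(hsv[...,2]>90),299,328,176,203).astype(np.uint8),np.ones((3,3)))>0
block=box(blue&(P[...,2]>.03),285,460,205,235)
Q=P[body];Q=Q[np.abs(Q[:,2]-np.median(Q[:,2]))<.05];print('body',len(Q),Q.mean(0),Q.min(0),Q.max(0))
f0=None
def dirv(p):return np.array([np.cos(p[1])*np.cos(p[0]),np.cos(p[1])*np.sin(p[0]),np.sin(p[1])])
def res(p):
    d=dirv(p);o=np.array([p[2],p[3],Q[:,2].mean()])
    w=Q-o;return np.linalg.norm(w-np.outer(w@d,d),axis=1)-.014
for fix in (0,1):
    if fix: r=least_squares(lambda q:res([np.radians(-10),np.pi/4,q[0],q[1]]),[Q[:,0].mean()+.01,Q[:,1].mean()],loss='soft_l1',f_scale=.001);p=[np.radians(-10),np.pi/4,*r.x]
    else: r=least_squares(res,[np.radians(-10),np.pi/4,Q[:,0].mean()+.01,Q[:,1].mean()],loss='soft_l1',f_scale=.001);p=r.x
    d=dirv(p);o=np.array([p[2],p[3],Q[:,2].mean()]);print('axis yaw,lean',np.degrees(p[:2]),o,'rms',np.sqrt(np.mean(r.fun**2)))
    C=P[cap];t=(C-o)@d;print('cap t',np.percentile(t,[5,50,95,99]));top=np.percentile(t,90)
    print('mid',o+d*(top-.060), 'foot',o+d*(top-.119))
print('cap',cap.sum(),C.mean(0),C.max(0))
E
python3 tube.py
```

```text
body 534 [0.5538 0.3064 0.1019] [0.5326 0.291  0.0736] [0.5699 0.3217 0.121 ]
axis yaw,lean [-10.5864  44.6374] [0.5706 0.3029 0.1019] rms 0.00031670679517652157
cap t [0.0249 0.0331 0.0343 0.0348]
mid [0.5524 0.3063 0.0836] foot [0.5112 0.314  0.0422]
axis yaw,lean [-10.  45.] [0.5705 0.3031 0.1019] rms 0.0003314555899929975
cap t [0.025  0.0332 0.0344 0.0349]
mid [0.5525 0.3063 0.0836] foot [0.5114 0.3135 0.0419]
cap 993 [0.5902 0.2994 0.1284] [0.6231 0.3152 0.3818]
```

>>> servo_tool([
  [0.018, -0.0105, 0, 0, 0.52],
  [0, 0, 0.03, 0, 0.52],
  [0, 0, 0.01, 0, 0.52],
  [0, 0, 0, 0, 0.52],
  [0, 0, 0, 0, 0.52],
])

```text
time_s: 6.95
position: [0.5606, 0.3037, 0.2618]
eef_rot: [[0.985, -0.174, -0.0], [-0.174, -0.985, -0.0], [-0.0, 0.0, -1.0]]
ft_force: [-0.2, 0.3, 0.6]
opening: 0.0489
```

>>> servo_tool([
  [-0.001, -0.001, 0.022, 0, 0.52],
  [0, 0, 0.022, 0, 0.52],
  [0, 0, 0.022, 0, 0.52],
  [0, 0, 0.021, 0, 0.52],
  [0, 0, 0, 0, 0.52],
])

```text
time_s: 7.45
position: [0.5585, 0.305, 0.1727]
eef_rot: [[0.985, -0.174, -0.004], [-0.174, -0.985, -0.001], [-0.004, 0.002, -1.0]]
ft_force: [0.4, 0.0, -0.5]
opening: 0.0488
```

>>> servo_tool([
  [0, 0, 0, 0, 0.2],
  [0, 0, 0, 0, 0],
  [0, 0, 0, 0, 0],
  [0, 0, 0, 0, 0],
  [0, 0, 0, 0, 0],
])

```text
time_s: 7.95
position: [0.5608, 0.3057, 0.1764]
eef_rot: [[0.985, -0.173, 0.003], [-0.173, -0.985, 0.0], [0.003, -0.001, -1.0]]
ft_force: [0.8, -1.5, 5.9]
opening: 0.0279
```

>>> servo_tool([
  [0.006, 0, -0.006, 0, 0],
  [0.01, 0, -0.01, 0, 0],
  [0.01, 0, -0.01, 0, 0],
  [0.01, 0, -0.01, 0, 0],
  [0.01, 0, -0.01, 0, 0],
])

```text
time_s: 8.45
position: [0.6062, 0.2974, 0.2218]
eef_rot: [[0.985, -0.174, 0.001], [-0.174, -0.985, 0.0], [0.001, -0.0, -1.0]]
ft_force: [-0.7, 0.5, 0.4]
opening: 0.0276
```

>>> servo_tool([
  [0.01, 0, -0.01, 0, 0],
  [0.01, 0, -0.015, 0, 0],
  [0, 0, -0.03, 0, 0],
  [0, 0, 0, 0, 0],
  [0, 0, 0, 0, 0],
])

```text
time_s: 8.95
position: [0.6251, 0.2942, 0.2761]
eef_rot: [[0.985, -0.173, 0.001], [-0.173, -0.985, 0.0], [0.001, -0.001, -1.0]]
ft_force: [-0.7, -0.0, -1.2]
opening: 0.0274
```

```bash
python3 - <<'E'
from h import *
c=cam('side');save(c,'s6.png');np.savez('s6.npz',**c);c=cam('wrist');save(c,'w6.png');np.savez('w6.npz',**c);s=ctrl.sense();print(s['time_s'],s['position'],s['opening'],s['ft_force'],s['torque'])
cv2.imwrite('pics/m6.png',np.hstack([cv2.resize(cv2.imread('pics/s6.png')[130:330,120:440],None,fx=1.25,fy=1.25),cv2.resize(cv2.imread('pics/w6.png'),(400,250))]))
E
```

```text
9.05 [0.6241 0.294  0.2738] 0.027519789401336262 [ 0.1292 -0.3886 -0.8665] [0.0273 0.0159 0.0039]
```

View pics/m6.png

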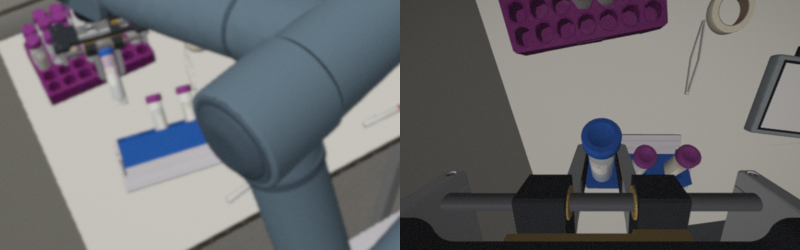

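The tube is out, held between the fingers and still leaning about 45°. The purple tubes are undisturbed. I'll pivot it level by pressing its foot on bare table near (0.47–0.49, 0.05).

>>> servo_tool([
  [0, 0, -0.035, 0, 0],
  [0, 0, -0.035, 0, 0],
  [-0.018, 0.044, 0, 0, 0],
  [-0.018, 0.044, 0, 0, 0],
  [-0.018, 0.044, 0, 0, 0],
])

```text
time_s: 9.55
position: [0.5471, 0.1725, 0.3438]
eef_rot: [[0.985, -0.172, -0.003], [-0.172, -0.985, -0.001], [-0.003, 0.001, -1.0]]
ft_force: [0.3, -0.8, -0.4]
opening: 0.0271
```

>>> servo_tool([
  [-0.018, 0.044, 0, 0, 0],
  [-0.018, 0.044, 0, 0, 0],
  [-0.018, 0.045, 0, 0, 0],
  [0, 0, 0, 0, 0],
  [0, 0, 0, 0, 0],
])

```text
time_s: 10.05
position: [0.4719, 0.0514, 0.3446]
eef_rot: [[0.985, -0.175, -0.001], [-0.175, -0.985, 0.001], [-0.001, -0.0, -1.0]]
ft_force: [0.1, 0.1, -0.4]
opening: 0.0274
```

```bash
python3 - <<'E'
from h import *
c=cam('top');save(c,'t7.png');np.savez('t7.npz',**c);c=cam('wrist');save(c,'w7.png');np.savez('w7.npz',**c);s=ctrl.sense();print(s['time_s'],s['position'],s['opening'],s['ft_force'])
hsv=cv2.cvtColor(c['image'],cv2.COLOR_RGB2HSV);D=c['z_map'];m=(hsv[...,0]>100)&(hsv[...,0]<125)&(hsv[...,1]>140)&(D<.4);ys,xs=np.nonzero(m);P=world(c,xs,ys,d=D[ys,xs]);print('cap px',xs.mean(),ys.mean(),len(xs));
P=P[np.abs(P[:,2]-np.median(P[:,2]))<.03];o=P.mean(0);n=np.linalg.svd(P-o)[2][2];print(o-s['position'],n,np.degrees(np.arcsin(abs(n[2]))))
cv2.imwrite('pics/m7.png',np.hstack([cv2.resize(cv2.imread('pics/t7.png')[120:300,180:468],(400,250)),cv2.resize(cv2.imread('pics/w7.png'),(400,250))]))
E
```

```text
10.15 [0.4726 0.0525 0.3451] 0.027398681877760518 [-0.2652 -0.035  -0.4117]
cap px 219.44491789648723 194.4382664726668 9622
[ 0.0386  0.1978 -0.2676] [0.0158 0.0143 0.9998] 88.7788661586047
```

View pics/m7.png

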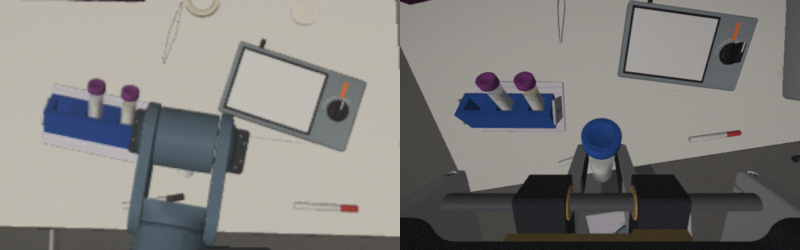

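The cap is clearly held at (600,138) in the right half of the picture. The table below is free, with the marker and holder well clear. I'll descend.

>>> servo_tool([
  [0, 0, 0.04, 0, 0],
  [0, 0, 0.04, 0, 0],
  [0, 0, 0.04, 0, 0],
  [0, 0, 0.04, 0, 0],
  [0, 0, 0.02, 0, 0],
])

```text
time_s: 10.65
position: [0.4708, 0.0534, 0.1615]
eef_rot: [[0.985, -0.171, -0.006], [-0.171, -0.985, 0.001], [-0.007, 0.0, -1.0]]
ft_force: [-0.3, -0.1, -0.8]
opening: 0.0275
```

>>> servo_tool([
  [0, 0, 0.005, 0, 0],
  [0, 0, 0.005, 0, 0],
  [0, 0, 0.005, 0, 0],
  [0, 0, 0, 0, 0],
])

```text
time_s: 11.05
position: [0.473, 0.0521, 0.1512]
eef_rot: [[0.985, -0.173, 0.001], [-0.173, -0.985, -0.0], [0.001, -0.0, -1.0]]
ft_force: [0.6, -0.0, -0.0]
opening: 0.0277
```

>>> servo_tool([
  [0, 0, 0.005, 0, 0],
  [0.002, 0, 0.004, 0, 0],
  [0.004, 0, 0.004, 0, 0],
  [0.004, 0, 0.004, 0, 0],
  [0, 0, 0, 0, 0],
])

```text
time_s: 11.55
position: [0.4841, 0.0496, 0.1348]
eef_rot: [[0.985, -0.173, 0.004], [-0.173, -0.985, -0.001], [0.004, 0.0, -1.0]]
ft_force: [2.4, -1.6, 5.3]
opening: 0.0268
```

>>> servo_tool([
  [0.003, 0, 0.004, 0, 0],
  [0.003, 0, 0.004, 0, 0],
  [0.002, 0, 0.004, 0, 0],
  [0.002, 0, 0.004, 0, 0],
  [0, 0, 0, 0, 0],
])

```text
time_s: 12.05
position: [0.4919, 0.0485, 0.1171]
eef_rot: [[0.985, -0.174, -0.001], [-0.174, -0.985, 0.0], [-0.001, -0.0, -1.0]]
ft_force: [2.3, -0.9, 2.2]
opening: 0.0271
```

>>> servo_tool([
  [0.001, 0, 0.004, 0, 0],
  [0.001, 0, 0.004, 0, 0],
  [0, 0, 0.003, 0, 0],
  [0, 0, 0.002, 0, 0],
  [0, 0, 0, 0, 0],
])

```text
time_s: 12.55
position: [0.4936, 0.0482, 0.1041]
eef_rot: [[0.985, -0.173, -0.001], [-0.173, -0.985, 0.0], [-0.001, -0.0, -1.0]]
ft_force: [1.0, -0.9, 1.9]
opening: 0.0263
```

```bash
python3 - <<'E'
from h import *
c=cam('wrist');save(c,'w8.png');np.savez('w8.npz',**c);s=ctrl.sense();print(s['time_s'],s['position'],s['opening'],s['ft_force'])
cv2.imwrite('pics/m8.png',cv2.imread('pics/w8.png')[80:330,170:470])
E
```

```text
12.6 [0.4936 0.0482 0.1042] 0.026538496315658827 [ 1.1185 -0.2668  1.5752]
```

View pics/m8.png

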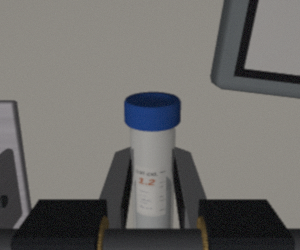

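The tube now lies nearly flat between the fingers, with the cap at (152,110) in the crop and its side visible. I'll fit its tilt.

```bash
cat > tilt.py <<'E'
from h import *
import sys
from scipy.optimize import least_squares
def tilt(c,tcp,yaw):
    hsv=cv2.cvtColor(c['image'],cv2.COLOR_RGB2HSV);D=c['z_map']
    v,u=np.mgrid[212:285:1,304:341:1];u,v=u.ravel(),v.ravel();P=world(c,u,v,d=D[v,u])
    k=(hsv[v,u,2]>80)&(np.abs(P[:,2]-tcp[2]+.075)<.035);Q=P[k]
    def dv(p):return np.array([np.cos(p[1])*np.cos(p[0]),np.cos(p[1])*np.sin(p[0]),np.sin(p[1])])
    def res(p):
        d=dv(p);w=Q-np.array([Q[:,0].mean(),p[2],p[3]]);return np.linalg.norm(w-np.outer(w@d,d),axis=1)-.014
    r=least_squares(res,[yaw,0,Q[:,1].mean(),Q[:,2].mean()-.012],loss='soft_l1',f_scale=.001);p=r.x;d=dv(p);o=np.array([Q[:,0].mean(),p[2],p[3]])
    m=(hsv[...,0]>100)&(hsv[...,0]<125)&(hsv[...,1]>140)&(D<.35)&(D>.05);m[:,:270]=0;m[:,380:]=0;m[260:]=0
    ys,xs=np.nonzero(m);C=P2=world(c,xs,ys,d=D[ys,xs]);t=(C-o)@d;rr=np.linalg.norm(C-o-np.outer(t,d),axis=1);t=t[rr<.022];top=np.percentile(t,98)
    print(len(Q),'yaw,tilt deg',np.degrees(p[:2]),'rms',np.sqrt(np.mean(r.fun**2)),'captop t',top,'mid',o+d*(top-.060),'mid-tcp',o+d*(top-.060)-tcp)
if __name__=='__main__':
    c=cam('wrist');save(c,sys.argv[1]);s=ctrl.sense();R=s['eef_rot'];print(s['time_s'],s['position'],s['opening'],s['ft_force']);tilt(c,s['position'],np.arctan2(R[1,0],R[0,0]))
E
python3 tilt.py w9.png
```

```text
12.65 [0.4936 0.0482 0.1043] 0.026843355832053963 [ 0.5983 -0.7971  0.9431]
2679 yaw,tilt deg [-9.7239  3.8531] rms 0.0005384292484278617 captop t 0.04207981992511783 mid [0.4829 0.0506 0.0204] mid-tcp [-0.0107  0.0024 -0.0839]
```

Tilt is 3.9° (limit 12°). Lifting, then carrying it over the window.

>>> servo_tool([
  [0, 0, -0.02, 0, 0],
  [0, 0, -0.03, 0, 0],
  [0, 0, -0.03, 0, 0],
  [0, 0, -0.03, 0, 0],
  [0, 0, 0, 0, 0],
])

```text
time_s: 13.15
position: [0.4956, 0.0481, 0.2181]
eef_rot: [[0.985, -0.173, 0.007], [-0.173, -0.985, -0.001], [0.007, -0.001, -1.0]]
ft_force: [0.4, -0.0, -0.0]
opening: 0.0266
```

>>> servo_tool([
  [0.02, 0.023, 0, 0, 0],
  [0.03, 0.034, 0, 0, 0],
  [0.03, 0.034, 0, 0, 0],
  [0.028, 0.032, 0, 0, 0],
  [0.019, 0.021, 0, 0, 0],
])

```text
time_s: 13.65
position: [0.5941, -0.1177, 0.2121]
eef_rot: [[0.985, -0.175, -0.003], [-0.175, -0.985, 0.001], [-0.003, -0.001, -1.0]]
ft_force: [0.6, -0.1, -0.8]
opening: 0.0268
```

>>> servo_tool([
  [0, 0, 0, 0, 0],
  [0, 0, 0, 0, 0],
  [0, 0, 0, 0, 0],
  [0, 0, 0, 0, 0],
  [0, 0, 0, 0, 0],
])

```text
time_s: 14.15
position: [0.5938, -0.1148, 0.2145]
eef_rot: [[0.985, -0.172, -0.0], [-0.172, -0.985, 0.0], [-0.0, -0.0, -1.0]]
ft_force: [0.4, 0.6, -0.5]
opening: 0.0264
```

```bash
python3 tilt.py w10.png; python3 - <<'E'
from h import *
c=cam('side');save(c,'s10.png');t=cam('top');save(t,'t10.png')
cv2.imwrite('pics/m10.png',np.hstack([cv2.resize(cv2.imread('pics/t10.png')[120:300,180:468],(400,250)),cv2.resize(cv2.imread('pics/w10.png'),(400,250))]))
E
```

```text
14.2 [ 0.594  -0.115   0.2147] 0.026461082418657456 [ 0.505   0.9513 -0.5357]
2671 yaw,tilt deg [-9.7831  5.1023] rms 0.000572934797271356 captop t 0.04198588323979934 mid [ 0.5832 -0.1124  0.1304] mid-tcp [-0.0107  0.0026 -0.0843]
```

View pics/m10.png

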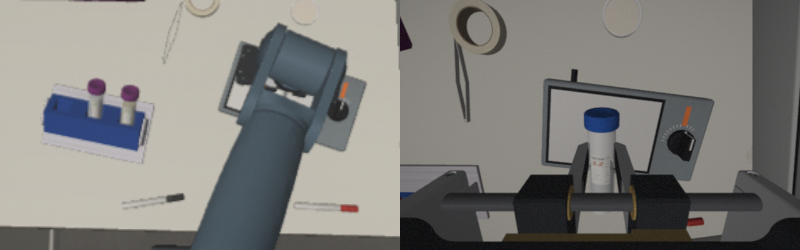

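The tube lies level above the window, with the dial pointer at (688,135) in line with the mark (686,116) and the purple tubes in place. The tilt reading moved from 3.9° to 5.1°, so I'll hold for a second and check that it isn't slipping.

>>> servo_tool([
  [0, 0, 0, 0, 0],
  [0, 0, 0, 0, 0],
  [0, 0, 0, 0, 0],
  [0, 0, 0, 0, 0],
  [0, 0, 0, 0, 0],
])

```text
time_s: 14.8
position: [0.5942, -0.1158, 0.2146]
eef_rot: [[0.985, -0.173, -0.0], [-0.173, -0.985, 0.0], [-0.0, -0.0, -1.0]]
ft_force: [-0.3, -0.5, -0.5]
opening: 0.0265
```

>>> servo_tool([
  [0, 0, 0, 0, 0],
  [0, 0, 0, 0, 0],
  [0, 0, 0, 0, 0],
  [0, 0, 0, 0, 0],
  [0, 0, 0, 0, 0],
])

```text
time_s: 15.3
position: [0.5942, -0.1157, 0.2146]
eef_rot: [[0.985, -0.173, -0.0], [-0.173, -0.985, 0.0], [-0.0, -0.0, -1.0]]
ft_force: [0.2, -0.0, -0.8]
opening: 0.0267
```

```bash
python3 tilt.py w11.png; python3 - <<'E'
from h import *
s=ctrl.sense();print(s['joint_velocities'])
c=cam('wrist');hsv=cv2.cvtColor(c['image'],cv2.COLOR_RGB2HSV)
o=(hsv[...,0]<15)&(hsv[...,1]>130)&(hsv[...,2]>100);o[:,:430]=0;o[220:]=0;ys,xs=np.nonzero(o);W=world(c,xs,ys,z=.029);om=W.mean(0)[:2];a=np.linalg.svd(W[:,:2]-om)[2][0];print('orange',om,a)
p=(hsv[...,2]>110)&(hsv[...,1]<70);P=world(c,*np.meshgrid(np.arange(640),np.arange(400))[0:1],0,z=.063) if 0 else None
v,u=np.mgrid[200:240,440:470];v,u=v.ravel(),u.ravel();W=world(c,u,v,z=.063)[:,:2];k=p[v,u]&(np.linalg.norm(W-[.5475,-.237],axis=1)<.019);Q=W[k];print('pointer',k.sum(),Q.mean(0) if k.any() else 0, np.linalg.svd(Q-Q.mean(0))[2][0] if k.sum()>5 else 0)
E
```

```text
15.35 [ 0.5942 -0.1157  0.2147] 0.026565024309545045 [ 0.4371  0.7228 -0.407 ]
2673 yaw,tilt deg [-9.8383  5.1693] rms 0.0005663465301179678 captop t 0.042011509167324504 mid [ 0.5837 -0.1134  0.1305] mid-tcp [-0.0105  0.0024 -0.0842]
[-0.0504  0.0303 -0.0576 -0.0571 -0.0794 -0.0111]
orange [ 0.589 -0.251] [-0.9567  0.2911]
pointer 42 [ 0.5557 -0.2414] [-0.9556  0.2947]
```

The tilt is steady at 5.1–5.2°. The pointer direction (−0.956, 0.295) matches the mark's (−0.957, 0.291). Handing in.

```bash
python3 -c "
from bench import ctrl
print(ctrl.sign_off())"
```

```text
the job is handed in; nothing more can be done
None
```

I handed the job in at about 15.4 s of the 56 s; the interface gave no verdict.

**What I did:** I gripped the dial bar and turned it about 54° clockwise to the orange mark. Then I drew the blue-capped tube out along its 45° axis. To level it, I pressed its foot on a clear patch of table so it pivoted in the pads, then carried it over the light plate.

**Last checks:**

| Check | Measured | Allowed |
|---|---|---|
| Dial pointer against the mark | within about 0.5° | 0.14 rad (8°) |
| Tube tilt from level | 5.2° | 12° |
| Tube mid-point above the plate | about 101 mm | 55 to 145 mm |
| Tube mid-point from the window centre | about 2 mm | 40 mm (x), 50 mm (y) |

- **Grip:** the opening stayed at about 26.5 mm, so the tube was still held.
- **Other things:** both purple tubes, the markers and the dish looked undisturbed by eye in the last picture; I did not measure them again.

**Disagreements:** the tilt read 3.9° while the foot was pressed on the table and 5.1° after the move. It then stayed steady through a further second of holding. The top and wrist cameras differed by 3 to 4 mm on the dial and the mark, and I used the closer wrist view.

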